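# Dispense the grinding balls into the cup

### The arm

A 7-joint arm with a two-finger parallel gripper is mounted at the origin on the work surface. World frame = base frame: x ahead of the robot, y to its left, z up, the work surface at z = 0. Lengths are in m, angles in rad, forces in N, time in s.
With the tool pointing down it reaches from about 0.425 to 0.925 m from the base axis. Payload 6.8 kg.
Tool frame: the origin (TCP) lies midway between the tips of the shut fingers; the grasp point (between the pads) lies 19 mm behind it; z points along the fingers, y is the line along which they close (so a half turn about z gives the same grasp; the last joint's range is limited). The gripper opens to 85 mm and grips with 20 to 120 N. Pads are 22 mm wide; open, the fingers measure 114 mm over their backs; the gripper's body (76 mm by 85 mm) begins 54 mm behind the grasp point. The pads swing forward as they close: fully open they stand 13 mm farther back than shut.
Start: joints at [-1.309, 0.477, 0.022, 1.555, -0.011, 1.109, -0.083], TCP at [0.244, 0.629, 0.195] pointing down, gripper open.
Joint ranges: [-2.96, 2.96], [-0.34, 2.1], [-1.41, 1.46], [0.24, 2.44], [-1.37, 4.51], [0.17, 1.92], [-2.96, 2.96]. Speed limits (rad/s): [2.39, 2.39, 3.14, 3.14, 3.14, 3.14, 3.14].

### API

Orientations are given as a unit quaternion [w, x, y, z].
In Python, from station import * gives the robot as it stands. The module is installed in compiled form; this text tells all that it offers.
- The arm moves only by the shell command python3 -m jog 'ROWS' [OPENING] [FORCE]. ROWS is JSON, a list of rows, each an object of numbers: "x", "y", "z": the shift along the tool's x, y, z in m; "ax", "ay", "az": the turn, a rotation vector about the tool's x, y, z in rad. In form: [{"x": .., "y": .., "z": .., "ax": .., "ay": .., "az": ..}, ...]. A call has 1 to 12 rows; each row is the pose to reach, as a shift and turn from the pose commanded when the call began, along the tool's axes at that moment; what a row does not reach only later rows make up. A row lasts 1/10 s, in which the tool goes at most 50 mm and 8.59 degrees, less where a joint would pass 70% of its speed; a pose out of reach is approached as far as the arm can. A call with a gripper value outside its range is refused whole. OPENING is the opening, from 0 (shut) to 1 (fully open), set as the call begins (- or left out, the last holds). The fingers move at their own pace and stop on an object; FORCE is the grip in N (left out, the last holds). Time passes only in rows, so rows that repeat a pose let the fingers close. It gives the time, the measured TCP pose, the force, the opening and the grip force at its end, in the units of the state.
- get_obs(): the state, without advancing time (a new reading comes with each control period).
- read_camera(name): name is "scene" or "top"; returns the picture (384x512x3 uint8, red, green, blue); there is no depth.
- camera_params(name): a dict with "K" (3x3 intrinsics, pixels), "D" ([k1, k2, p1, p2, k3] as OpenCV has them; the pictures are not rectified), "origin" and "attitude" of the camera in the world. Camera axes: x right, y up, looking along -z (the intrinsics and any distortion apply to the point x, -y, -z); pixel columns grow to the right and rows downward; lengths in m; the calibration is good to about 2 mm. A picture is of the moment at which its call begins. camera_params takes no time and is no camera call.
- hand_in(): hands the job in; it is judged then, once.
The state is a dict: "t": time; "q": joint angles; "joint_vel": joint speeds; "joint_torque": joint torques, N m; "eef_pos": TCP position; "tool_rot": TCP orientation; "contact_force": force on the tool from outside, world axes, zero at the start; "torque": the same for the moment, N m; "gripper_width": opening from 0.0 (shut) to 1.0 (fully open); "grasp_force": force on a finger pad.
Only numpy, scipy, OpenCV 4.12 (cv2) and the standard library are available. Lean on these libraries where they do the work, as an engineer would, in place of code of your own. Each camera call takes 0.05 s, during which the arm holds its last target. There are 200 camera calls.

### The job

Stand the steel cup upright on the bench, centred under the spout of the ball dispenser, then slide the shutter open so that all five grinding balls drop into the cup, and slide the shutter fully closed again. Leave the cup with the balls standing under the spout, and do not disturb the other things on the bench.

Things in the scene. Friction and masses are not known exactly. Their poses are not given: they have to be found in the camera images.
- hopper: Ball dispenser, fixed to the bench. Origin on the bench below the centre of its square outlet, z up, -x its open front. Clear hopper, 74 mm square at the bottom, about 100 mm at its open top 212 mm up; five balls lie in it on the shutter. Carried from behind only: two 14 mm rods at x = +100, y = +-50 mm on a blue foot (x +75 to +175, y +-65, 50 mm high). Front and sides below the spout are open.
- spout (a point): Centre of the outlet's lower edge, 98 mm above the bench, on the hopper's vertical axis; axes as the hopper's. The steel spout collar under the shutter is 74 mm square outside, 66 mm inside.
- shutter (a joint): Travel of the flat steel shutter in m: 0 = fully closed, 0.07 = fully open (stop). It slides level, opening towards the hopper's -y; no spring, about 2 N of friction, stays where it is left.
- shutter_tab (a point): Middle of the top edge of the shutter's upright tab; moves with it. Steel tab 36 mm wide (hopper x), 8 mm thick (hopper y), from 113 to 190 mm above the bench, on a stem 24 mm wide, top at 118 mm. Its centre lies 121 mm to the hopper's -y of the outlet axis when closed (69 mm clear of the hopper's top), 191 mm when open. Push either face, or pinch from above.
- cup: Round steel cup, loose: 110 mm across outside, 102 mm inside, 80 mm tall, floor 5 mm thick, about 0.35 kg. Origin at the centre of its underside, z up. A straight level handle bar, 14 mm wide and 18 mm tall (36 to 54 mm above the bench), runs along the cup's -x from the wall to 156 mm from the cup's axis.
- cup_handle (a point): Middle of the cup's handle bar, 115 mm from the cup's axis along its -x, 45 mm above its underside; axes as the cup's.
- ball0_center (a point): Centre of ball 0, one of five like white ceramic grinding balls, 30 mm across, 50 g, in the hopper at the start. All five are to be dispensed.
- ball1_center (a point): Centre of ball 1, one of five like white ceramic grinding balls, 30 mm across, 50 g, in the hopper at the start. All five are to be dispensed.
- ball2_center (a point): Centre of ball 2, one of five like white ceramic grinding balls, 30 mm across, 50 g, in the hopper at the start. All five are to be dispensed.
- ball3_center (a point): Centre of ball 3, one of five like white ceramic grinding balls, 30 mm across, 50 g, in the hopper at the start. All five are to be dispensed.
- ball4_center (a point): Centre of ball 4, one of five like white ceramic grinding balls, 30 mm across, 50 g, in the hopper at the start. All five are to be dispensed.
- jar: Bystander: brown glass jar with a black cap, 64 mm across, 85 mm tall. Origin at the middle of its underside.
- beaker: Bystander: open glass beaker, 72 mm across, 95 mm tall. Origin at the middle of its underside.
- spanner: Bystander: steel spanner lying flat, 190 mm long. Origin at about its middle, x along it.
- bottle: Bystander: white bottle with a red cap, 66 mm across, 170 mm tall. Origin at the middle of its underside.
- mortar: Bystander: white ceramic bowl, 84 mm across, 55 mm tall. Origin at the middle of its underside.
- spatula: Bystander: spatula lying flat, 180 mm long. Origin at about its middle, x along it.
- valve: Bystander: loose steel valve stem with a round black knob, 44 mm across, 59 mm tall, standing. Origin at the middle of its underside.
Things that resemble listed ones, but are neither listed nor needed, are in the scene too. What is shaped like the cup but black or turquoise is not meant.

How it is judged:
On the way, in this order (a step that is already met when the one before it is completed fails the run):
1. the cup stands upright on the bench under the spout (horizontal distance between cup and spout below 0.025 m and height (world z) of cup below 0.006 m and angle between cup's own z axis and vertical below 0.08 rad), for 0.2 s.
2. the shutter is slid open (all of step 1 and value of joint shutter above 0.03 m).
At the end, for the whole second after the job is handed in: All five balls lie in the cup (centres within 48 mm of its axis and below 75 mm), the cup stands upright and still on the bench with its axis within 25 mm of the spout's, and the shutter is closed to within 5 mm (all of step 1 and value of joint shutter below 0.005 m and linear speed of cup below 0.02 m/s and horizontal distance between each of ball0_center, ball1_center, ball2_center, ball3_center, ball4_center and cup below 0.048 m and height (world z) of each of ball0_center, ball1_center, ball2_center, ball3_center, ball4_center below 0.075 m); the robot touches nothing.
It fails at once if a bystander is shifted by more than 40 mm (distance of any of jar, beaker, spanner, bottle, mortar, spatula, valve from where it was at the start of the episode above 0.04 m).
It also fails if it takes over 62 s, if anything falls off the work surface, if the arm or the gripper's body presses on something with over 40 N, if the wrist force passes 120 N, or if a joint passes its speed limit or range.

## Working session

There is one attempt and no reset: what is moved stays moved. The work goes in short steps, Python scripts to look and compute and a shell command to move; the robot and the scene stay as the last step left them, time stands still between calls to the robot, and variables do not carry over. Pictures are saved under pics/ and viewed, at most 10 in all, crops included, and the job is handed in when it is done.

```bash
mkdir -p pics
cat > h.py <<'E'
from station import *
import numpy as np, cv2
from scipy.spatial.transform import Rotation as R
def Rm(q): 
    q=np.array(q,float)
    return q if q.shape==(3,3) else R.from_quat(q[[1,2,3,0]]).as_matrix()
def ray(name,uv):
    c=camera_params(name); p=cv2.undistortPoints(np.array(uv,float).reshape(-1,1,2),np.array(c["K"]),np.array(c["D"]))[:,0]
    d=np.c_[p[:,0],-p[:,1],-np.ones(len(p))]@Rm(c["attitude"]).T
    return np.array(c["origin"]),d
def plane(name,uv,z):
    o,d=ray(name,uv); return o+d*((z-o[2])/d[:,2])[:,None]
def snap(name,f):
    im=read_camera(name); cv2.imwrite(f"pics/{f}.png",im[:,:,::-1]); return im
E
python3 - <<'E'
from h import *
snap("scene","s0");snap("top","t0")
for n in("scene","top"):print(camera_params(n))
o=get_obs();print(o["t"],o["eef_pos"],o["tool_rot"],o["gripper_width"]);print(Rm(o["tool_rot"]).round(3))
E
```

```text
{'K': array([[388.50371375,   0.        , 261.59672192],
       [  0.        , 388.50371375, 186.68253727],
       [  0.        ,   0.        ,   1.        ]]), 'D': array([-0.10408074,  0.        ,  0.        ,  0.        ,  0.        ]), 'origin': array([ 1.15077419, -0.08988976,  1.21870307]), 'attitude': array([0.76515764, 0.21541326, 0.17247568, 0.58170701])}
{'K': array([[394.90654173,   0.        , 254.25439565],
       [  0.        , 394.90654173, 191.9601554 ],
       [  0.        ,   0.        ,   1.        ]]), 'D': array([-0.01515084,  0.        ,  0.        ,  0.        ,  0.        ]), 'origin': array([0.39371564, 0.07741889, 1.27467067]), 'attitude': array([-0.69794957, -0.04073163,  0.03114188,  0.71430912])}
0.1 [0.24374979 0.62882695 0.19443031] [-9.06520986e-05  1.83823275e-01  9.82958970e-01 -8.11379949e-04] 1.0002008229920407
[[-0.932  0.361 -0.   ]
 [ 0.361  0.932 -0.002]
 [-0.    -0.002 -1.   ]]
```

View pics/s0.png

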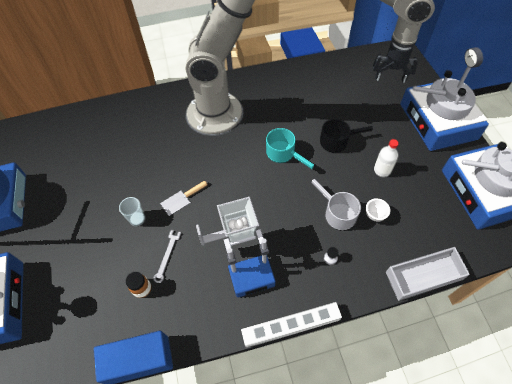

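View pics/t0.png

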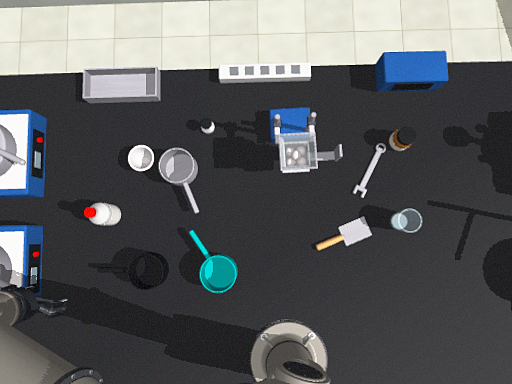

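The top view shows the cup at about (178,166) with its handle ending at (196,211), the hopper at (297,155), and the tab at about (339,152). The mortar sits next to the cup at (141,158). I'll crop for closer pixel positions.

Run:
```python
from h import *
im=cv2.imread("pics/t0.png"); a=cv2.resize(im[95:225,120:370],None,fx=3.2,fy=3.2,interpolation=cv2.INTER_CUBIC)
s=cv2.imread("pics/s0.png"); b=cv2.resize(s[170:300,180:400],None,fx=3.2,fy=3.2,interpolation=cv2.INTER_CUBIC)
cv2.imwrite("pics/ct.png",a);cv2.imwrite("pics/cs.png",b)
g=cv2.cvtColor(im,cv2.COLOR_BGR2HSV)
m=((g[...,2]>75)&(g[...,1]<50)).astype(np.uint8)
n,l,st,ce=cv2.connectedComponentsWithStats(m)
for i in range(1,n):
    if 100<st[i,4]<4000: print(st[i],ce[i].round(1))
```

```text
[ 274  112   69   61 1962] [301.5 148.8]
[   0  114   29   75 2016] [ 13.1 150.7]
[353 143  33  55 410] [369.4 170.2]
[128 145  26  27 569] [140.6 157.7]
[ 158  147   41   67 1346] [179.3 170.1]
[ 34 151   7  18 111] [ 37.1 159.7]
[ 89 202  32  24 571] [105.7 214.1]
[391 208  32  25 609] [407.  220.3]
[338 216  34  31 617] [354.7 230.8]
[   0  231   24   59 1263] [ 11.2 258. ]
[   0  291   77   93 3160] [ 24.2 353.3]
[ 250  319   81   65 3389] [288.1 352.7]
[ 71 377  32   7 152] [ 86.9 380.6]
```

View pics/ct.png

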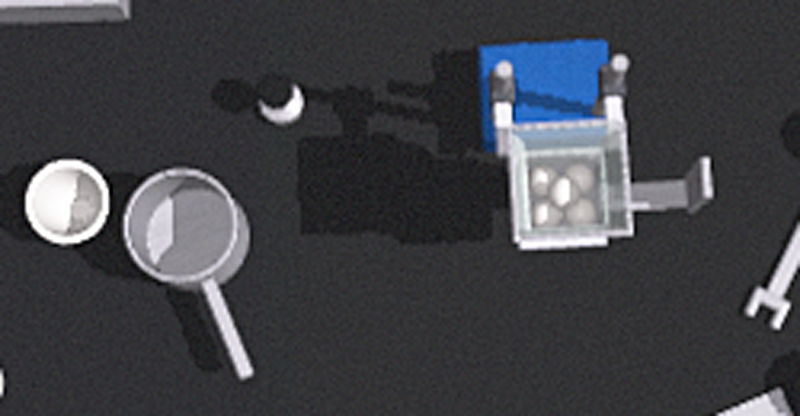

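View pics/cs.png

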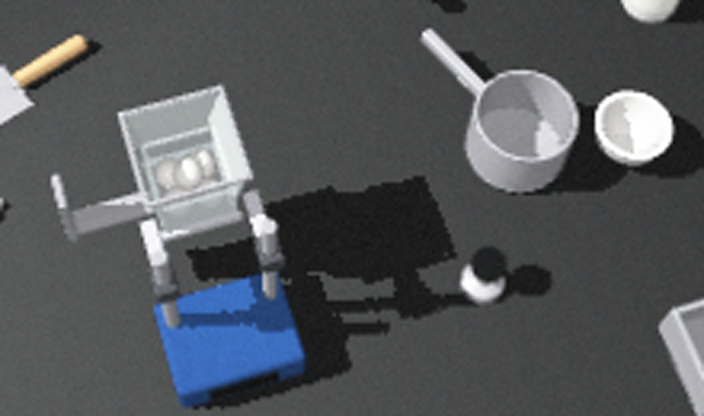

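The crops show the cup rim centred at crop-top (181,227) and crop-scene (526,115), with the handle end at (246,372). The hopper rim corners are (511,128), (622,120), (632,234) and (519,241). The foot's back corners are (480,46) and (607,40), and the tab top edge runs (707,158)–(712,193). Next I'll cast rays.

Run:
```python
from h import *
T=lambda *p: np.array(p)/3.2+[120,95]
S=lambda *p: np.array(p)/3.2+[180,170]
def pr(l,n,uv,z): print(l,n,plane(n,uv,z)[:,:2].round(4).tolist())
pr("cup","top",T((181,227)),.08); pr("cup","scene",S((526,115)),.08)
pr("hend,hstart","top",T((246,372),(212,285)),.054); pr("hend","scene",S((428,35),(478,85)),.054)
pr("rim","top",T((511,128),(622,120),(632,234),(519,241)),.212)
pr("rim","scene",S((119,112),(222,87)),.212)
pr("foot back","top",T((480,46),(607,40)),.05)
pr("foot back","scene",S((183,402),(303,365)),.05)
pr("tabtop","top",T((707,158),(712,193)),.19); pr("tabtop","scene",S((56,178)),.19)
pr("balls4","top",T((566,195)),.118)
pr("mortar","top",T((67,202)),.055);pr("valve","top",T((277,92)),.059)
```

```text
cup top [[0.6019, 0.3292]]
cup scene [[0.6088, 0.3309]]
hend,hstart top [[0.4626, 0.2718], [0.5483, 0.3044]]
hend scene [[0.4711, 0.2729], [0.5471, 0.3038]]
rim top [[0.6577, 0.0173], [0.6623, -0.0779], [0.5633, -0.0826], [0.5596, 0.0134]]
rim scene [[0.5658, -0.081], [0.5657, 0.0181]]
foot back top [[0.7821, 0.0366], [0.7849, -0.0899]]
foot back scene [[0.7985, -0.0868], [0.7941, 0.0334]]
tabtop top [[0.6322, -0.1538], [0.6011, -0.1567]]
tabtop scene [[0.6059, -0.1516]]
balls4 top [[0.6163, -0.0371]]
mortar top [[0.634, 0.4471]]
valve top [[0.738, 0.2383]]
```

```bash
cat > go.py <<'E'
import sys
from h import *
# go.py x y z yaw_deg(of tool y axis): shift/turn from the present pose, tool axes
x,y,z,a=map(float,sys.argv[1:5]); a=np.radians(a)
o=get_obs(); M=Rm(o["tool_rot"])
N=np.c_[[np.sin(a),-np.cos(a),0],[np.cos(a),np.sin(a),0],[0,0,-1]]
print(o["t"],o["eef_pos"].round(4),"y-ang",np.degrees(np.arctan2(M[1,1],M[0,1])).round(2))
print("shift",(M.T@(np.array([x,y,z])-o["eef_pos"])).round(4),"turn",R.from_matrix(M.T@N).as_rotvec().round(4))
E
python3 go.py .494 .283 .13 112.8
```

```text
0.1 [0.2437 0.6288 0.1944] y-ang 68.81Traceback (most recent call last):
  File "go.py", line 8, in <module>
    print("shift",(M.T@(np.array([x,y,z])-o["eef_pos"])).round(4),"turn",R.from_matrix(M.T@N).as_rotvec().round(4))
                                                                         ~~~~~~~~~~~~~^^^^^^^
  File "scipy/spatial/transform/_rotation.pyx", line 1143, in scipy.spatial.transform._rotation.Rotation.from_matrix
ValueError: Non-positive determinant (left-handed or null coordinate frame) in rotation matrix 0: [[-7.19520777e-01  6.94470905e-01  1.20086452e-04]
 [ 6.94470130e-01  7.19519692e-01  1.62843433e-03]
 [-1.04449570e-03 -1.25508879e-03  9.99998667e-01]].
```

```bash
sed -i 's/\[\[np.sin(a),-np.cos(a),0\]/[[-np.sin(a),np.cos(a),0]/' go.py; python3 go.py .494 .283 .13 112.8
```

```text
0.1 [0.2437 0.6288 0.1944] y-ang 68.81
shift [-0.3583 -0.2319  0.0649] turn [-1.600e-03 -5.000e-04 -7.677e-01]
```

```bash
python3 -m jog '[{"x":-0.03,"y":-0.02,"az":-0.08},{"x":-0.065,"y":-0.042,"az":-0.16},{"x":-0.1,"y":-0.065,"az":-0.24},{"x":-0.135,"y":-0.087,"z":0,"az":-0.32},{"x":-0.17,"y":-0.11,"az":-0.4},{"x":-0.205,"y":-0.133,"az":-0.48},{"x":-0.24,"y":-0.155,"az":-0.56},{"x":-0.275,"y":-0.178,"az":-0.64},{"x":-0.31,"y":-0.2,"z":0.02,"az":-0.7},{"x":-0.34,"y":-0.22,"z":0.045,"az":-0.75},{"x":-0.358,"y":-0.232,"z":0.065,"az":-0.768},{"x":-0.358,"y":-0.232,"z":0.065,"az":-0.768}]' 1 && python3 go.py .494 .283 .026 112.8
python3 - <<'E'
from h import *
im=snap("scene","s1")
cv2.imwrite("pics/s1c.png",cv2.resize(im[120:260,230:430,::-1],None,fx=3.2,fy=3.2,interpolation=cv2.INTER_CUBIC))
E
```

```text
validation failed for argument at $[0]...
```

View pics/s1c.png

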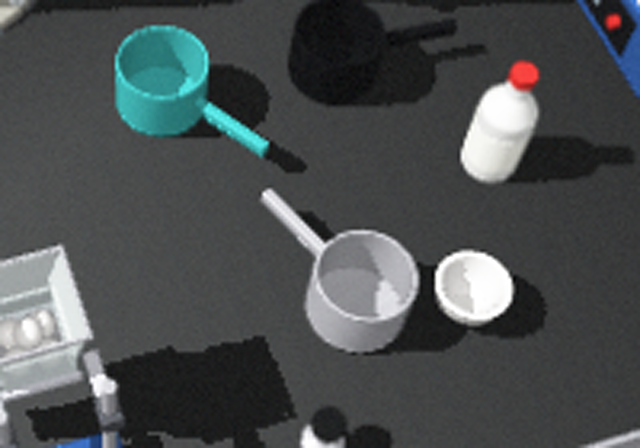

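The jog call was refused, probably because every row needs all six keys. The picture only shows the cup where it was, with the handle end at crop (268,195) and the turquoise handle tip well clear.

```bash
python3 -m jog '[{"x":-0.03,"y":-0.02,"z":0,"ax":0,"ay":0,"az":-0.08},{"x":-0.065,"y":-0.042,"z":0,"ax":0,"ay":0,"az":-0.16},{"x":-0.1,"y":-0.065,"z":0,"ax":0,"ay":0,"az":-0.24},{"x":-0.135,"y":-0.087,"z":0,"ax":0,"ay":0,"az":-0.32},{"x":-0.17,"y":-0.11,"z":0,"ax":0,"ay":0,"az":-0.4},{"x":-0.205,"y":-0.133,"z":0,"ax":0,"ay":0,"az":-0.48},{"x":-0.24,"y":-0.155,"z":0,"ax":0,"ay":0,"az":-0.56},{"x":-0.275,"y":-0.178,"z":0,"ax":0,"ay":0,"az":-0.64},{"x":-0.31,"y":-0.2,"z":0.02,"ax":0,"ay":0,"az":-0.7},{"x":-0.34,"y":-0.22,"z":0.045,"ax":0,"ay":0,"az":-0.75},{"x":-0.358,"y":-0.232,"z":0.065,"ax":0,"ay":0,"az":-0.768},{"x":-0.358,"y":-0.232,"z":0.065,"ax":0,"ay":0,"az":-0.768}]' 1.0 && python3 go.py .494 .283 .026 112.8
```

```text
t: 1.35
eef_pos: [0.4943, 0.2782, 0.1273]
tool_rot: [-0.002, -0.195, 0.981, -0.002]
contact_force: [0.4, -0.9, 0.9]
gripper_width: 0.998
grasp_force: 0.0
1.35 [0.4943 0.2782 0.1273] y-ang 112.47
shift [-0.0021  0.0049  0.1013] turn [-0.0032 -0.0054 -0.0057]
```

```bash
python3 -m jog '[{"x":0,"y":0.004,"z":0.02,"ax":0,"ay":0,"az":0},{"x":0,"y":0.004,"z":0.045,"ax":0,"ay":0,"az":0},{"x":0,"y":0.004,"z":0.07,"ax":0,"ay":0,"az":0},{"x":0,"y":0.004,"z":0.09,"ax":0,"ay":0,"az":0},{"x":0,"y":0.004,"z":0.101,"ax":0,"ay":0,"az":0},{"x":0,"y":0.004,"z":0.101,"ax":0,"ay":0,"az":0},{"x":0,"y":0.004,"z":0.101,"ax":0,"ay":0,"az":0}]' 1.0 && python3 go.py .494 .283 .026 112.8;  python3 - <<'E'
from h import *
im=snap("scene","s2")
cv2.imwrite("pics/s2c.png",cv2.resize(im[120:260,230:430,::-1],None,fx=3.2,fy=3.2,interpolation=cv2.INTER_CUBIC))
E
```

```text
t: 2.05
eef_pos: [0.4927, 0.2882, 0.0301]
tool_rot: [0.0, -0.198, 0.98, 0.0]
contact_force: [0.6, 0.3, -0.1]
gripper_width: 1.003
grasp_force: 0.0
2.05 [0.4927 0.2882 0.0301] y-ang 112.84
shift [ 0.0008 -0.0053  0.0041] turn [0.0004 0.001  0.0007]
```

View pics/s2c.png

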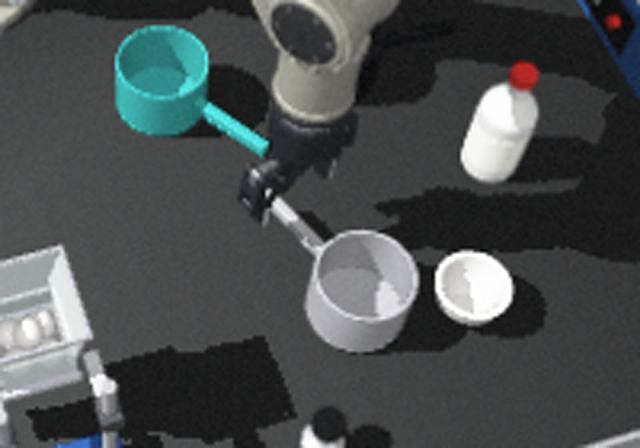

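The handle lies between the fingers at about crop (275,200). I'll nudge over and close.

```bash
python3 -m jog '[{"x":0,"y":-0.005,"z":0.003,"ax":0,"ay":0,"az":0},{"x":0,"y":-0.005,"z":0.003,"ax":0,"ay":0,"az":0}]' 1.0 && python3 -m jog '[{"x":0,"y":0,"z":0,"ax":0,"ay":0,"az":0},{"x":0,"y":0,"z":0,"ax":0,"ay":0,"az":0},{"x":0,"y":0,"z":0,"ax":0,"ay":0,"az":0},{"x":0,"y":0,"z":0,"ax":0,"ay":0,"az":0},{"x":0,"y":0,"z":0,"ax":0,"ay":0,"az":0},{"x":0,"y":0,"z":0,"ax":0,"ay":0,"az":0},{"x":0,"y":0,"z":0,"ax":0,"ay":0,"az":0},{"x":0,"y":0,"z":0,"ax":0,"ay":0,"az":0},{"x":0,"y":0,"z":0,"ax":0,"ay":0,"az":0},{"x":0,"y":0,"z":0,"ax":0,"ay":0,"az":0}]' 0.0 90
python3 - <<'E'
from h import *
im=snap("top","t3")
g=cv2.cvtColor(im,cv2.COLOR_RGB2HSV)
m=((g[...,2]>75)&(g[...,1]<50)).astype(np.uint8); m[:,:150]=0;m[:,205:]=0;m[:140]=0;m[186:]=0
c=max(cv2.findContours(m,0,2)[0],key=cv2.contourArea);print(cv2.boundingRect(c))
E
python3 go.py .496 -.037 .029 91.4
```

```text
t: 2.3
eef_pos: [0.495, 0.282, 0.0268]
tool_rot: [0.0, -0.197, 0.98, -0.0]
contact_force: [0.2, 0.2, -0.7]
gripper_width: 1.003
grasp_force: 0.0
t: 3.3
eef_pos: [0.4943, 0.2827, 0.0263]
tool_rot: [-0.0, -0.198, 0.98, 0.0]
contact_force: [-0.5, -0.0, 1.0]
gripper_width: -0.0
grasp_force: 0.0
(150, 147, 48, 39)
3.35 [0.4943 0.2828 0.0263] y-ang 112.81
shift [ 0.1224 -0.2954 -0.0027] turn [ 0.     -0.      0.3737]
```

The gripper shut on nothing, so I'll look.

Run:
```python
from h import *
im=snap("scene","s3"); t=cv2.imread("pics/t3.png")
a=cv2.resize(im[150:250,280:400,::-1],(396,330),interpolation=cv2.INTER_CUBIC)
b=cv2.resize(t[140:240,130:250],(396,330),interpolation=cv2.INTER_CUBIC)
cv2.imwrite("pics/m3.png",np.hstack([a,b]))
```

```text
(no output)
```

View pics/m3.png

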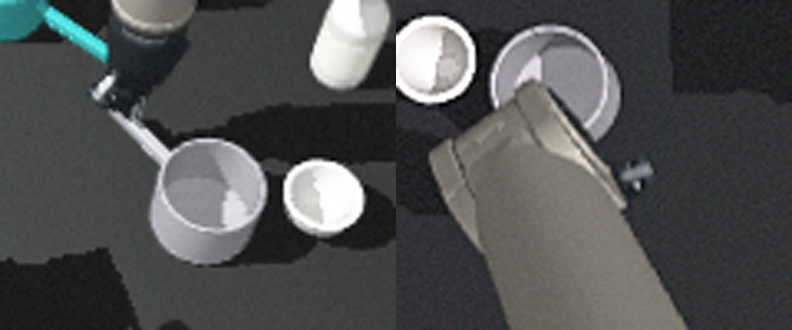

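Run:
```python
from h import *
o=get_obs();print(o["gripper_width"],o["grasp_force"],o["eef_pos"])
M=Rm(o["tool_rot"])
for n in("scene","top"):
    c=camera_params(n);A=Rm(c["attitude"])
    P=[np.array(o["eef_pos"])+M@np.array([0,s,b]) for b in(0,-.04,-.1) for s in(-.05,0,.05)]
    P=(np.array(P)-c["origin"])@A; P*=[1,-1,-1]
    uv=cv2.projectPoints(P,np.zeros(3),np.zeros(3),np.array(c["K"]),np.array(c["D"]))[0][:,0]
    print(n,uv.round(0).tolist(), ((uv-([280,150] if n=="scene" else [130,140]))*3.3+([0,0] if n=="scene" else [396,0])).round(0).tolist())
print(plane("top",[[203,193.6]],.03),plane("top",[[203,193.6]],.1))
```

```text
0.000579454231139045 0.0 [0.49428599 0.28275666 0.02627361]
scene [[307.0, 197.0], [318.0, 190.0], [328.0, 182.0], [308.0, 191.0], [319.0, 184.0], [329.0, 176.0], [310.0, 182.0], [321.0, 174.0], [332.0, 167.0]] [[90.0, 156.0], [124.0, 131.0], [158.0, 107.0], [94.0, 136.0], [129.0, 111.0], [163.0, 87.0], [99.0, 106.0], [135.0, 80.0], [170.0, 55.0]]
top [[209.0, 195.0], [195.0, 202.0], [180.0, 208.0], [207.0, 194.0], [193.0, 201.0], [178.0, 207.0], [205.0, 192.0], [189.0, 199.0], [173.0, 206.0]] [[657.0, 183.0], [610.0, 204.0], [562.0, 225.0], [652.0, 179.0], [603.0, 201.0], [553.0, 223.0], [643.0, 172.0], [591.0, 195.0], [539.0, 218.0]]
[[0.51957941 0.25566532 0.03      ]] [[0.51250086 0.24564078 0.1       ]]
```

Run:
```python
from h import *
s=cv2.imread("pics/s3.png");q=cv2.imread("pics/s2.png")
f=lambda i:cv2.resize(i[155:225,290:355],None,fx=6,fy=6,interpolation=cv2.INTER_CUBIC)
cv2.imwrite("pics/z3.png",np.hstack([f(q),f(s)]))
```

```text
(no output)
```

View pics/z3.png

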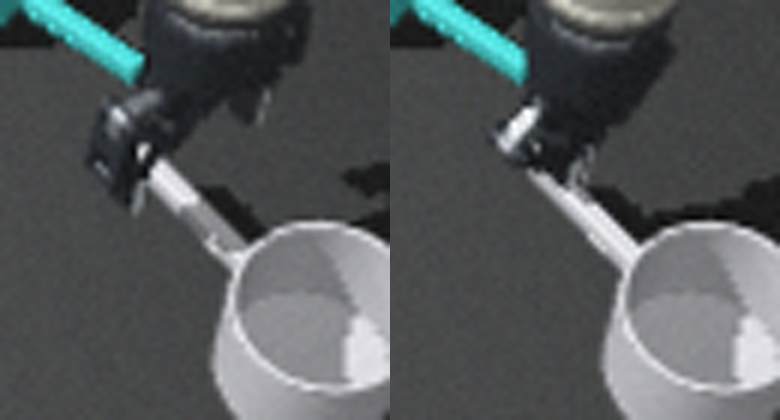

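The pictures suggest the shut fingers are at or above handle height, because the whole handle is still visible below the tip at crop (575,185). I'll open, go 18 mm lower and close again, which is safe whichever explanation is right.

```bash
Z='{"x":0,"y":0,"z":0,"ax":0,"ay":0,"az":0}'; python3 -m jog '[{"x":0,"y":0,"z":0,"ax":0,"ay":0,"az":0},{"x":0,"y":0,"z":0,"ax":0,"ay":0,"az":0},{"x":0,"y":0,"z":0,"ax":0,"ay":0,"az":0},{"x":0,"y":0,"z":0,"ax":0,"ay":0,"az":0},{"x":0,"y":0,"z":0,"ax":0,"ay":0,"az":0},{"x":0,"y":0,"z":0,"ax":0,"ay":0,"az":0},{"x":0,"y":0,"z":0.005,"ax":0,"ay":0,"az":0},{"x":0,"y":0,"z":0.01,"ax":0,"ay":0,"az":0},{"x":0,"y":0,"z":0.015,"ax":0,"ay":0,"az":0},{"x":0,"y":0,"z":0.018,"ax":0,"ay":0,"az":0},{"x":0,"y":0,"z":0.018,"ax":0,"ay":0,"az":0}]' 1.0 && python3 -m jog '[{"x":0,"y":0,"z":0,"ax":0,"ay":0,"az":0},{"x":0,"y":0,"z":0,"ax":0,"ay":0,"az":0},{"x":0,"y":0,"z":0,"ax":0,"ay":0,"az":0},{"x":0,"y":0,"z":0,"ax":0,"ay":0,"az":0},{"x":0,"y":0,"z":0,"ax":0,"ay":0,"az":0},{"x":0,"y":0,"z":0,"ax":0,"ay":0,"az":0},{"x":0,"y":0,"z":0,"ax":0,"ay":0,"az":0},{"x":0,"y":0,"z":0,"ax":0,"ay":0,"az":0},{"x":0,"y":0,"z":0,"ax":0,"ay":0,"az":0}]' 0.0 90
python3 - <<'E'
from h import *
snap("scene","s4"); o=get_obs(); print(np.array(o["q"]).round(3))
E
```

```text
t: 4.5
eef_pos: [0.4939, 0.2825, 0.0076]
tool_rot: [-0.001, -0.198, 0.98, -0.0]
contact_force: [0.1, -0.3, -0.4]
gripper_width: 0.994
grasp_force: 0.0
t: 5.4
eef_pos: [0.4941, 0.2827, 0.0084]
tool_rot: [-0.0, -0.198, 0.98, 0.0]
contact_force: [-2.2, -1.0, 4.3]
gripper_width: 0.13
grasp_force: 89.6
[-6.280e-01  5.480e-01 -1.000e-03  1.950e+00  1.000e-03  6.440e-01
  1.339e+00]
```

Gripped at 0.13 with 90 N, so the true tool height is about 30–40 mm above the reported one. I'll slide the cup under the spout.

```bash
python3 go.py .494 -.037 .009 91.4
```

```text
5.45 [0.4941 0.2828 0.0084] y-ang 112.82
shift [ 0.1241 -0.2947 -0.0006] turn [ 0.000e+00 -3.000e-04  3.738e-01]
```

```bash
python3 -m jog '[{"x":0.004,"y":-0.009,"z":0,"ax":0,"ay":0,"az":0.012},{"x":0.009,"y":-0.022,"z":0,"ax":0,"ay":0,"az":0.028},{"x":0.015,"y":-0.036,"z":0,"ax":0,"ay":0,"az":0.046},{"x":0.021,"y":-0.05,"z":0,"ax":0,"ay":0,"az":0.063},{"x":0.027,"y":-0.064,"z":0,"ax":0,"ay":0,"az":0.081},{"x":0.033,"y":-0.078,"z":0,"ax":0,"ay":0,"az":0.099},{"x":0.039,"y":-0.092,"z":0,"ax":0,"ay":0,"az":0.117},{"x":0.045,"y":-0.106,"z":0,"ax":0,"ay":0,"az":0.135},{"x":0.05,"y":-0.12,"z":0,"ax":0,"ay":0,"az":0.152},{"x":0.056,"y":-0.133,"z":0,"ax":0,"ay":0,"az":0.17},{"x":0.06,"y":-0.143,"z":0,"ax":0,"ay":0,"az":0.182},{"x":0.062,"y":-0.147,"z":0,"ax":0,"ay":0,"az":0.187}]'
python3 - <<'E'
from h import *
im=snap("top","t5");s=snap("scene","s5")
a=cv2.resize(im[110:230,150:330,::-1],(396,264),interpolation=cv2.INTER_CUBIC)
b=cv2.resize(s[150:270,200:380,::-1],(396,264),interpolation=cv2.INTER_CUBIC)
cv2.imwrite("pics/m5.png",np.hstack([b,a]))
E
python3 go.py .494 -.037 .009 91.4
```

```text
t: 6.65
eef_pos: [0.4943, 0.1216, 0.0083]
tool_rot: [0.0, -0.104, 0.995, -0.0]
contact_force: [-0.3, 3.5, 1.8]
gripper_width: 0.131
grasp_force: 89.4
6.75 [0.494  0.122  0.0083] y-ang 102.0
shift [ 0.0331 -0.1555 -0.0006] turn [-0.0007 -0.0005  0.185 ]
```

View pics/m5.png

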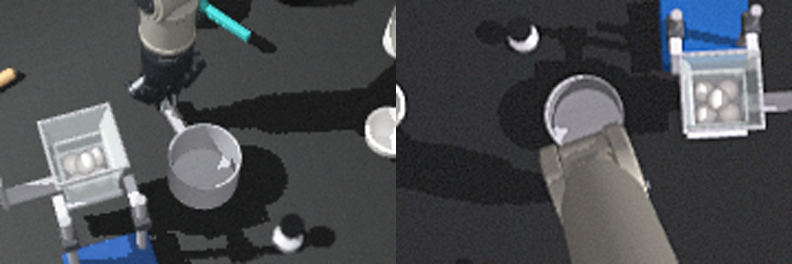

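Run:
```python
from h import *
print(plane("scene",[[293.2,218.6]],.08),plane("top",[[235.7,161.4]],.08))
for z in(.15,.2,.25,.3): print(z,plane("top",[[150+(600-396)/2.2,167.7]],z).round(3))
```

```text
[[0.60726922 0.15076119 0.08      ]] [[0.61138724 0.14707214 0.08      ]]
0.15 [[0.58  0.123 0.15 ]]
0.2 [[0.571 0.121 0.2  ]]
0.25 [[0.563 0.119 0.25 ]]
0.3 [[0.555 0.117 0.3  ]]
```

The cup follows as expected: it measures (0.609, 0.149) and dead reckoning gives (0.611, 0.147). I'll keep sliding gently and watch the force as the wrist passes the hopper.

```bash
python3 -m jog '[{"x":0.003,"y":-0.008,"z":0,"ax":0,"ay":0,"az":0.012},{"x":0.006,"y":-0.02,"z":0,"ax":0,"ay":0,"az":0.03},{"x":0.009,"y":-0.033,"z":0,"ax":0,"ay":0,"az":0.05},{"x":0.012,"y":-0.046,"z":0,"ax":0,"ay":0,"az":0.07},{"x":0.015,"y":-0.059,"z":0,"ax":0,"ay":0,"az":0.09},{"x":0.018,"y":-0.07,"z":0,"ax":0,"ay":0,"az":0.11},{"x":0.021,"y":-0.08,"z":0,"ax":0,"ay":0,"az":0.13},{"x":0.023,"y":-0.09,"z":0,"ax":0,"ay":0,"az":0.15},{"x":0.025,"y":-0.1,"z":0,"ax":0,"ay":0,"az":0.165},{"x":0.027,"y":-0.11,"z":0,"ax":0,"ay":0,"az":0.18},{"x":0.028,"y":-0.115,"z":0,"ax":0,"ay":0,"az":0.185}]' ;python3 go.py .492 -.037 .009 91.4
```

```text
t: 7.85
eef_pos: [0.4907, 0.0036, 0.0083]
tool_rot: [-0.0, -0.012, 1.0, -0.0]
contact_force: [-0.1, 4.4, 2.5]
gripper_width: 0.125
grasp_force: 89.5
7.85 [0.4907 0.0036 0.0083] y-ang 91.39
shift [-0.0003 -0.0407 -0.0007] turn [-0.0003 -0.0003 -0.0001]
```

```bash
python3 -m jog '[{"x":0,"y":-0.008,"z":0,"ax":0,"ay":0,"az":0},{"x":0,"y":-0.017,"z":0,"ax":0,"ay":0,"az":0},{"x":0,"y":-0.026,"z":0,"ax":0,"ay":0,"az":0},{"x":0,"y":-0.034,"z":0,"ax":0,"ay":0,"az":0},{"x":0,"y":-0.039,"z":0,"ax":0,"ay":0,"az":0},{"x":0,"y":-0.039,"z":0,"ax":0,"ay":0,"az":0}]' ;python3 go.py .492 -.037 .009 91.4
python3 - <<'E'
from h import *
im=snap("top","t6");s=snap("scene","s6")
a=cv2.resize(im[100:220,230:380,::-1],(396,317),interpolation=cv2.INTER_CUBIC)
b=cv2.resize(s[150:270,180:330,::-1],(396,317),interpolation=cv2.INTER_CUBIC)
cv2.imwrite("pics/m6.png",np.hstack([b,a]))
E
```

```text
t: 8.45
eef_pos: [0.4918, -0.0355, 0.0083]
tool_rot: [-0.0, -0.012, 1.0, -0.0]
contact_force: [0.4, 1.0, 3.1]
gripper_width: 0.134
grasp_force: 89.5
8.45 [ 0.4918 -0.0355  0.0083] y-ang 91.39
shift [-0.0001 -0.0016 -0.0007] turn [-0.0006 -0.0001 -0.0002]
```

View pics/m6.png

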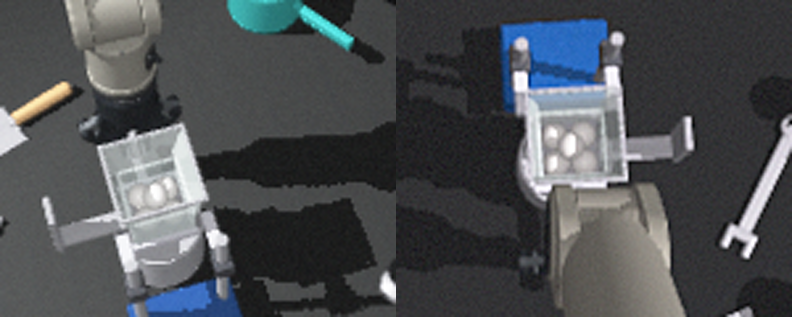

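The cup now sits under the hopper, with its rim just visible at the outlet's left edge (520,165), and the balls are still in place. The dead-reckoned cup position is (0.612, -0.033) against a spout at about (0.614, -0.034). I'll release, rise, and go to the tab.

```bash
python3 -m jog '[{"x":0,"y":0,"z":0,"ax":0,"ay":0,"az":0},{"x":0,"y":0,"z":0,"ax":0,"ay":0,"az":0},{"x":0,"y":0,"z":0,"ax":0,"ay":0,"az":0},{"x":0,"y":0,"z":0,"ax":0,"ay":0,"az":0},{"x":0,"y":0,"z":0,"ax":0,"ay":0,"az":0},{"x":0,"y":0,"z":0,"ax":0,"ay":0,"az":0},{"x":0,"y":0,"z":-0.02,"ax":0,"ay":0,"az":0},{"x":0,"y":0,"z":-0.06,"ax":0,"ay":0,"az":0},{"x":0,"y":0,"z":-0.1,"ax":0,"ay":0,"az":0},{"x":0,"y":0,"z":-0.15,"ax":0,"ay":0,"az":0},{"x":0,"y":0,"z":-0.2,"ax":0,"ay":0,"az":0},{"x":0,"y":0,"z":-0.24,"ax":0,"ay":0,"az":0}]' 0.6; python3 go.py .49 -.154 .255 91.4
```

```text
t: 9.75
eef_pos: [0.4922, -0.0342, 0.2514]
tool_rot: [0.001, -0.013, 1.0, 0.0]
contact_force: [1.0, 0.2, -0.1]
gripper_width: 0.599
grasp_force: 0.0
9.75 [ 0.4922 -0.0342  0.2514] y-ang 91.49
shift [ 0.0053 -0.1197 -0.0036] turn [0.0002 0.0026 0.0015]
```

```bash
python3 -m jog '[{"x":0.003,"y":-0.03,"z":0,"ax":0,"ay":0,"az":0},{"x":0.003,"y":-0.065,"z":0,"ax":0,"ay":0,"az":0},{"x":0.003,"y":-0.1,"z":0,"ax":0,"ay":0,"az":0},{"x":0.0,"y":-0.12,"z":0,"ax":0,"ay":0,"az":0},{"x":-0.025,"y":-0.121,"z":0,"ax":0,"ay":0,"az":0},{"x":-0.06,"y":-0.122,"z":0,"ax":0,"ay":0,"az":0},{"x":-0.095,"y":-0.123,"z":0,"ax":0,"ay":0,"az":0},{"x":-0.115,"y":-0.123,"z":0,"ax":0,"ay":0,"az":0},{"x":-0.122,"y":-0.123,"z":0,"ax":0,"ay":0,"az":0},{"x":-0.122,"y":-0.123,"z":0,"ax":0,"ay":0,"az":0},{"x":-0.122,"y":-0.123,"z":0,"ax":0,"ay":0,"az":0}]'; python3 go.py .617 -.154 .132 91.4
```

```text
t: 10.85
eef_pos: [0.616, -0.1542, 0.2482]
tool_rot: [-0.0, -0.013, 1.0, 0.0]
contact_force: [-0.3, 0.2, -1.0]
gripper_width: 0.602
grasp_force: 0.0
10.85 [ 0.616  -0.1542  0.2482] y-ang 91.47
shift [-0.0012  0.0002  0.1162] turn [ 0.     -0.001   0.0012]
```

```bash
python3 -m jog '[{"x":0,"y":0,"z":0.02,"ax":0,"ay":0,"az":0},{"x":0,"y":0,"z":0.04,"ax":0,"ay":0,"az":0},{"x":0,"y":0,"z":0.05,"ax":0,"ay":0,"az":0},{"x":0,"y":0,"z":0.056,"ax":0,"ay":0,"az":0},{"x":0,"y":0,"z":0.062,"ax":0,"ay":0,"az":0},{"x":0,"y":0,"z":0.068,"ax":0,"ay":0,"az":0},{"x":0,"y":0,"z":0.074,"ax":0,"ay":0,"az":0},{"x":0,"y":0,"z":0.08,"ax":0,"ay":0,"az":0}]' 0.6 && python3 -m jog '[{"x":0,"y":0,"z":0.006,"ax":0,"ay":0,"az":0},{"x":0,"y":0,"z":0.012,"ax":0,"ay":0,"az":0},{"x":0,"y":0,"z":0.018,"ax":0,"ay":0,"az":0},{"x":0,"y":0,"z":0.024,"ax":0,"ay":0,"az":0},{"x":0,"y":0,"z":0.03,"ax":0,"ay":0,"az":0},{"x":0,"y":0,"z":0.034,"ax":0,"ay":0,"az":0},{"x":0,"y":0,"z":0.034,"ax":0,"ay":0,"az":0}]'
```

```text
t: 11.65
eef_pos: [0.6173, -0.1539, 0.1682]
tool_rot: [0.0, -0.013, 1.0, -0.0]
contact_force: [-0.6, -0.3, -0.1]
gripper_width: 0.596
grasp_force: 0.0
t: 12.35
eef_pos: [0.6166, -0.1537, 0.1335]
tool_rot: [-0.001, -0.013, 1.0, 0.0]
contact_force: [0.8, 0.1, 0.3]
gripper_width: 0.602
grasp_force: 0.0
```

```bash
python3 -m jog '[{"x":0,"y":0,"z":0,"ax":0,"ay":0,"az":0},{"x":0,"y":0,"z":0,"ax":0,"ay":0,"az":0},{"x":0,"y":0,"z":0,"ax":0,"ay":0,"az":0},{"x":0,"y":0,"z":0,"ax":0,"ay":0,"az":0},{"x":0,"y":0,"z":0,"ax":0,"ay":0,"az":0},{"x":0,"y":0,"z":0,"ax":0,"ay":0,"az":0},{"x":0,"y":0,"z":0,"ax":0,"ay":0,"az":0}]' 0.0 50
python3 - <<'E'
from h import *
im=snap("scene","s7")
E
```

```text
t: 13.05
eef_pos: [0.6173, -0.1537, 0.1347]
tool_rot: [0.0, -0.013, 1.0, 0.0]
contact_force: [-0.8, 0.8, 5.0]
gripper_width: 0.08
grasp_force: 50.1
```

Run:
```python
from h import *
print(plane("top",[[277,162.5]],.08))
im=read_camera("top")
g=cv2.cvtColor(im,cv2.COLOR_RGB2HSV)[...,2]
print(g[150:176:3,268:286])
```

```text
[[0.60480185 0.02059834 0.08      ]]
[[ 33  33  37  36  35  38  34  41  37  39  39 108 158 201 216 240 247 128]
 [ 38  31  38  30  41  36  37  33  30  79 130 136 228 222 198 226 247 145]
 [ 42  37  36  39  40  28  41  25  74 140  93 142 215 225 206 209 248 162]
 [ 39  41  36  31  38  32  23  46 105 155 137 147 194 226 214 211 251 188]
 [ 44  28  35  38  38  31  31  51 103 170 224 225 221 222 232 211 245 226]
 [ 40  39  41  30  39  33  28  54  90 115 190 226 211 223 231 213 240 240]
 [ 36  40  39  37  32  34  32  49  77  93 108 143 186 225 191 174 187 199]
 [ 36  38  39  38  40  36  33  34  39  74  94  86  97 136 217 255 255 255]
 [ 38  36  38  40  36  38  36  37  41  31  44  89  96  89  78 121 195 204]]
```

The cup's left rim edge gives a centre of about (0.61, -0.031), so it is well placed. I'll open the shutter.

```bash
python3 -m jog '[{"x":0,"y":-0.005,"z":0,"ax":0,"ay":0,"az":0},{"x":0,"y":-0.012,"z":0,"ax":0,"ay":0,"az":0},{"x":0,"y":-0.02,"z":0,"ax":0,"ay":0,"az":0},{"x":0,"y":-0.028,"z":0,"ax":0,"ay":0,"az":0},{"x":0,"y":-0.036,"z":0,"ax":0,"ay":0,"az":0},{"x":0,"y":-0.044,"z":0,"ax":0,"ay":0,"az":0},{"x":0,"y":-0.052,"z":0,"ax":0,"ay":0,"az":0},{"x":0,"y":-0.059,"z":0,"ax":0,"ay":0,"az":0},{"x":0,"y":-0.065,"z":0,"ax":0,"ay":0,"az":0},{"x":0,"y":-0.068,"z":0,"ax":0,"ay":0,"az":0},{"x":0,"y":-0.068,"z":0,"ax":0,"ay":0,"az":0},{"x":0,"y":-0.068,"z":0,"ax":0,"ay":0,"az":0}]'; python3 -m jog '[{"x":0,"y":0,"z":0,"ax":0,"ay":0,"az":0},{"x":0,"y":0,"z":0,"ax":0,"ay":0,"az":0},{"x":0,"y":0,"z":0,"ax":0,"ay":0,"az":0},{"x":0,"y":0,"z":0,"ax":0,"ay":0,"az":0},{"x":0,"y":0,"z":0,"ax":0,"ay":0,"az":0},{"x":0,"y":0,"z":0,"ax":0,"ay":0,"az":0},{"x":0,"y":0,"z":0,"ax":0,"ay":0,"az":0},{"x":0,"y":0,"z":0,"ax":0,"ay":0,"az":0}]'
python3 - <<'E'
from h import *
a=snap("top","t8");b=snap("scene","s8");
for n,r in(("t",(slice(136,172),slice(276,318))),("s",(slice(215,240),slice(220,250)))):
    i=cv2.cvtColor(a if n=="t" else b,cv2.COLOR_RGB2GRAY)[r]; j=cv2.cvtColor(cv2.imread("pics/"+n+"6.png"),cv2.COLOR_BGR2GRAY)[r]
    print(n,[(k>205).sum() for k in(i,j)]); print(i[::4,::3]);print(j[::4,::3])
E
```

```text
t: 14.35
eef_pos: [0.6195, -0.2223, 0.1348]
tool_rot: [0.001, -0.013, 1.0, -0.0]
contact_force: [0.5, -0.2, 5.3]
gripper_width: 0.082
grasp_force: 50.2
t: 15.15
eef_pos: [0.6195, -0.2223, 0.1347]
tool_rot: [0.001, -0.013, 1.0, -0.0]
contact_force: [1.3, -0.2, 5.4]
gripper_width: 0.077
grasp_force: 50.2
t [np.int64(228), np.int64(277)]
[[179 134 161 171 168 171 167 166 166 168 164 169 147 121]
 [186 125 218 148 151 147 150 147 144 149 159 155 138 129]
 [ 63 115 217 153 146 148 151 147 143 140 140 119 117 137]
 [ 38  96 205  74  84  87  84  83  82  82 121 155 130 168]
 [ 23 153 201 160 143 144 147 144 145  79 120 181 147 188]
 [ 71 135 209 210 156 167 184 140 147 175 116 198 151 185]
 [110 141 210 186 141 182 195 161 175 203  97 202 157 155]
 [ 97 142 213 223 141 139 128 138 131 136  88 201 151 159]
 [ 69 129 183 196 189 195 187 192 204 185 200 203 179 164]]
[[178 208 160 166 166 165 167 166 166 167 166 173 160 177]
 [184 196 221 152 147 148 148 147 149 150 159 150 165 205]
 [ 76 164 213 154 145 145 141 142 147 147 146 112 104 214]
 [ 23 149 200 112 218 177 136 163 191 172 111 142 111 
[... 237 characters left out ...]
26]
 [ 69 146 186 188 193 207 197 196 202 189 197 218 180 166]]
s [np.int64(108), np.int64(157)]
[[215 162 198 166 188 170 146 163 197 237]
 [114 131 187 197 205 178 158 146 127 187]
 [ 87 182 203 130 123 122 123 126 150 159]
 [227 165 174 124 123 124 125 128 129 151]
 [226 222 163 186 127 140 136 161 224 216]
 [227 228 221 173 200 168 167 167 211 187]
 [149 154 180 148 186 172 165 172 183 169]]
[[211 162 194 162 184 165 145 161 192 235]
 [148 129 184 190 175 177 205 203 240 189]
 [ 87 189 197 189 219 195 254 223 205 146]
 [ 85 207 163 154 203 177 203 188 198 220]
 [217 218 165 187 203 219 159 168 210 201]
 [141 144 217 172 196 182 175 162 164 161]
 [ 91 136 246 148 162 160 162 171 179 165]]
```

The hopper interior now reads uniform, so the balls have dropped. I'll close the shutter.

```bash
python3 -m jog '[{"x":0,"y":0.005,"z":0,"ax":0,"ay":0,"az":0},{"x":0,"y":0.012,"z":0,"ax":0,"ay":0,"az":0},{"x":0,"y":0.02,"z":0,"ax":0,"ay":0,"az":0},{"x":0,"y":0.028,"z":0,"ax":0,"ay":0,"az":0},{"x":0,"y":0.036,"z":0,"ax":0,"ay":0,"az":0},{"x":0,"y":0.044,"z":0,"ax":0,"ay":0,"az":0},{"x":0,"y":0.052,"z":0,"ax":0,"ay":0,"az":0},{"x":0,"y":0.059,"z":0,"ax":0,"ay":0,"az":0},{"x":0,"y":0.065,"z":0,"ax":0,"ay":0,"az":0},{"x":0,"y":0.068,"z":0,"ax":0,"ay":0,"az":0},{"x":0,"y":0.069,"z":0,"ax":0,"ay":0,"az":0},{"x":0,"y":0.069,"z":0,"ax":0,"ay":0,"az":0}]'
```

```text
t: 16.45
eef_pos: [0.6172, -0.1523, 0.1347]
tool_rot: [0.0, -0.013, 1.0, -0.0]
contact_force: [1.0, -0.7, 6.3]
gripper_width: 0.078
grasp_force: 50.4
```

```bash
python3 -m jog '[{"x":0,"y":0.001,"z":0,"ax":0,"ay":0,"az":0},{"x":0,"y":0.002,"z":0,"ax":0,"ay":0,"az":0},{"x":0,"y":0.002,"z":0,"ax":0,"ay":0,"az":0}]'
```

```text
t: 16.75
eef_pos: [0.6172, -0.1523, 0.1347]
tool_rot: [0.001, -0.013, 1.0, -0.001]
contact_force: [2.2, -5.2, 5.7]
gripper_width: 0.076
grasp_force: 50.2
```

Now it's against the stop: the force rises to -5 N with no further motion, so the shutter is closed. I'll release, rise and retreat.

```bash
python3 -m jog '[{"x":0,"y":-0.002,"z":0,"ax":0,"ay":0,"az":0},{"x":0,"y":-0.002,"z":0,"ax":0,"ay":0,"az":0},{"x":0,"y":-0.002,"z":0,"ax":0,"ay":0,"az":0},{"x":0,"y":-0.002,"z":0,"ax":0,"ay":0,"az":0},{"x":0,"y":-0.002,"z":0,"ax":0,"ay":0,"az":0},{"x":0,"y":-0.002,"z":-0.01,"ax":0,"ay":0,"az":0},{"x":0,"y":-0.002,"z":-0.03,"ax":0,"ay":0,"az":0},{"x":0,"y":-0.002,"z":-0.06,"ax":0,"ay":0,"az":0},{"x":0,"y":-0.002,"z":-0.09,"ax":0,"ay":0,"az":0},{"x":0,"y":-0.002,"z":-0.12,"ax":0,"ay":0,"az":0}]' 0.5 && python3 -m jog '[{"x":0.03,"y":0,"z":0,"ax":0,"ay":0,"az":0},{"x":0.06,"y":-0.02,"z":0,"ax":0,"ay":0,"az":0},{"x":0.09,"y":-0.05,"z":0,"ax":0,"ay":0,"az":0},{"x":0.12,"y":-0.09,"z":0,"ax":0,"ay":0,"az":0},{"x":0.14,"y":-0.13,"z":0,"ax":0,"ay":0,"az":0},{"x":0.14,"y":-0.17,"z":0,"ax":0,"ay":0,"az":0},{"x":0.14,"y":-0.19,"z":0,"ax":0,"ay":0,"az":0},{"x":0.14,"y":-0.19,"z":0,"ax":0,"ay":0,"az":0},{"x":0.14,"y":-0.19,"z":0,"ax":0,"ay":0,"az":0}]'
python3 - <<'E'
from h import *
a=snap("top","t9");b=snap("scene","s9")
t0=cv2.imread("pics/t0.png")[...,::-1]
G=lambda i:cv2.cvtColor(np.ascontiguousarray(i),cv2.COLOR_RGB2GRAY)
# tab region unchanged vs the start? empty hopper?
print("tab diff",np.abs(G(a)[138:165,318:345].astype(int)-G(t0)[138:165,318:345]).mean())
print(G(a)[136:172:3,276:318:3]); print(G(a)[150:190:3,268:290])
s0=cv2.imread("pics/s0.png")[...,::-1]
d=np.abs(G(b)[225:245,194:218].astype(int)-G(s0)[225:245,194:218]).mean();print("scene tab diff",d)
E
```

```text
t: 17.75
eef_pos: [0.617, -0.1529, 0.2564]
tool_rot: [0.0, -0.013, 1.0, -0.0]
contact_force: [0.4, 0.3, 0.6]
gripper_width: 0.497
grasp_force: 0.0
t: 18.65
eef_pos: [0.4821, -0.3461, 0.2546]
tool_rot: [0.0, -0.013, 1.0, 0.0]
contact_force: [0.0, 0.8, 1.0]
gripper_width: 0.498
grasp_force: 0.0
tab diff 3.039780521262003
[[177 204 162 163 165 163 167 162 172 165 163 175 157 182]
 [185 210 216 150 152 153 153 150 150 151 149 149 165 195]
 [178 210 220 197 205 220 214 202 220 212 200 119 109 205]
 [ 29 158 205 135 144 145 142 141 141 138 131 116 107 214]
 [ 30 148 201 130 142 138 140 137 138 140 112 143 107 240]
 [ 35 160 204 125 140 143 139 138 141 144 118 159 108 219]
 [ 43 120 205 158 145 142 142 141 145 145 127 190 134 198]
 [ 76 131 221 175 141 138 135 138 139 139 128 197 143 181]
 [110 185 222 183 140 141 142 142 143 144 140 203 138 148]
 [ 99 213 234 221 139 141 139 145 142 139 144 202 104 121]
 [ 86 187 196 231 176 181 189 181 186 183 172 159 147 122]
 [ 53 117 133 130 133 142 139 149 155 160 162 164  63  48]]
[[ 34  29  32  32  42  29  33  30  34  28  53 144 222 205 202 237 245 
[... 566 characters left out ...]
1 161 147 141]
 [ 39  35  33  40  31  32  38  26  35  69  89  86 102 134 173 190 188 182
  182 185 173 173]
 [ 39  27  36  31  29  31  37  39  37  30  36  84  92  94  86  94 122 141
  157 144 131 150]
 [ 38  35  25  42  31  33  26  33  37  36  27  29  27  48  71  86  95  90
   88  85  88  99]
 [ 36  35  29  28  35  28  34  34  37  29  34  26  38  35  21  35  23  29
   40  58  62  78]
 [ 26  27  36  40  34  36  34  34  43  32  29  33  45  31  31  30  31  38
   31  30  27  29]
 [ 39  40  39  31  31  29  48  45  28  37  30  29  32  30  40  25  28  35
   30  29  23  29]
 [ 55  53  52  48  50  48  55  52  35  34  37  27  38  36  35  38  37  49
   47  51  55  59]]
scene tab diff 1.9666666666666666
```

The hopper reads empty, the shutter matches its closed view from the start, the cup edge hasn't moved, and the robot is clear. I'll hand in.

```bash
python3 -c "
from station import *
print(hand_in())"
```

```text
the job is handed in; nothing more can be done
None
```

I handed the job in with the cup under the spout, the hopper empty, the shutter closed against its stop and the arm clear; I saw the emptied hopper but not the five balls in the cup, and no verdict came back.

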